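# Level the display riser on the cafe counter

### The arm

A 7-joint arm with a two-finger parallel gripper is mounted at the origin on a cart in front of the work surface, level with it; the furniture and walls round the work are solid. World frame = base frame: x ahead of the robot, y to its left, z up, the work surface at z = 0. Lengths are in mm, angles in rad, forces in N, time in s.
With the tool pointing down it reaches from about 400 to 875 mm from the base axis. Payload 4.4 kg.
Tool frame: the origin (TCP) lies midway between the tips of the shut fingers; the grasp point (between the pads) lies 19 mm behind it (ctrl.grip_depth is the distance from the TCP to the grasp point, in mm); z points along the fingers, y is the line along which they close (so a half turn about z gives the same grasp; the last joint's range is limited). The gripper opens to 85 mm and grips with 20 to 120 N. Pads are 22 mm wide; open, the fingers measure 114 mm over their backs; the gripper's body (76 mm by 85 mm) begins 54 mm behind the grasp point. The pads swing forward as they close: fully open they stand 13 mm farther back than shut.
Start: joints at [1.092, 0.628, 0.038, 1.517, -0.027, 0.996, -0.02], TCP at [260.792, -595.403, 231.313] pointing down, gripper open.
Joint ranges: [-3.06, 3.06], [-0.37, 2.12], [-1.25, 1.32], [0.18, 2.47], [-1.1, 4.24], [0.23, 1.98], [-2.94, 2.94]. Speed limits (rad/s): [2.57, 2.57, 3.14, 3.14, 3.14, 3.14, 3.14].

### API

Orientations are given as a unit quaternion [x, y, z, w].
In Python, from cell import ctrl gives the robot as it stands.
- The arm moves only by the tool jog_arm, never from a script. Its argument "steps" is a list of rows, each an object of numbers: "gripper": the finger opening in mm, from 0 to 85.4; "tx", "ty", "tz": the shift along the tool's x, y, z in units of 25 mm (1.0 is 25 mm); "roll": the turn about the tool's z in units of 5 degrees (1.0 is 5 degrees). In form: [{"gripper": .., "tx": .., "ty": .., "tz": .., "roll": ..}, ...]. A call has 1 to 8 rows; each row shifts and turns the commanded pose from where the row before left it, along the tool's axes as they then stand; what a row does not reach is not made up. A row lasts 1/12 s, in which the tool goes at most 41.7 mm and 7.16 degrees, less where a joint would pass 70% of its speed; a pose out of reach is approached as far as the arm can. A call is refused whole if a number of a shift passes 1 or a number of a turn 1, either way. A call with a gripper value outside its range is refused whole. The fingers move at their own pace and stop on an object; the grip force is fixed at half the most. Time passes only in rows, so rows that do not move let the fingers close. It gives the time, the measured TCP pose, the force, the opening and the grip force at its end, in the units of the state.
- ctrl.get_state(): the state, without advancing time (a new reading comes with each control period).
- ctrl.capture(name): name is "scene" or "side" or "wrist"; returns (picture, depth): 384x512x3 uint8, red, green, blue; 384x512 float32, mm along the optical axis (not along the pixel's ray), 0 where there is no reading.
- ctrl.camera_params(name): a dict with "vfov" (degrees; the focal length in pixels is half the picture's height over the tangent of half this angle, whatever the lens; pixels are square), "cx", "cy" (the principal point, pixels), "T" (4x4, takes a point from camera to world coordinates); the wrist camera has in their place "hand_eye" (4x4, takes a point from camera to tool coordinates, whose origin is the TCP and whose axes are the flange's). Camera axes: x right, y down, z forward; pixel columns grow to the right and rows downward; lengths in mm; the calibration is good to about 2 mm. A picture is of the moment at which its call begins: read the wrist's pose just before it. camera_params takes no time and is no camera call.
- ctrl.sign_off(): hands the job in; it is judged then, once.
The state is a dict: "time": time; "joint_pos": joint angles; "qvel": joint speeds; "effort": joint torques, N m; "tcp_pos": TCP position; "orientation": TCP orientation; "wrist_force": force on the tool from outside, world axes, zero at the start; "wrist_torque": the same for the moment, N m; "grip_width": opening from 0.0 (shut) to 1.0 (fully open); "grasp_force": force on a finger pad.
Only numpy, scipy, OpenCV 4.12 (cv2) and the standard library are available. Lean on these libraries where they do the work, as an engineer would, in place of code of your own. Each camera call takes 0.05 s, during which the arm holds its last target. There are 200 camera calls.

### The job

The little display riser on the counter slopes. Lay the spirit level on the middle of its wooden shelf, lengthways from the knob end to the hinge end, push it down firmly so that it sits flat, and let go of it; then grip the levelling knob, push it well down and then turn it until the bubble sits between the two lines. Finish still gripping the knob and holding it pressed down with the bubble centred, so that I can tighten the lock nut underneath; leave the other things on the counter where they are.

Things in the scene. Friction and masses are not known exactly. Their poses are not given: they have to be found in the camera images.
- level: Spirit level: straight aluminium bar 130 long x 22 wide x 32 mm high, dark rubber ends, about 0.2 kg. Origin: centre of its underside; x along its length, z up. The vial lies in a slot of its top (middle 58 mm), below the edges of the side walls, so its top may be pushed on with shut fingertips. It starts flat on the worktop; grip it across its 22 mm width.
- bubble (a joint): Bubble of the level, m: its offset from the vial's centre along the level's own +x. The white bubble (16 mm long) floats to the HIGHER end, about 0.25 m per rad of slope, stops at +-0.017, settles in 0.5 s. Between the two black lines (12 mm either side of the centre) means within +-0.004.
- plate: The riser's wooden shelf, 170 (x) x 80 (y) x 10 mm. Origin on its hinge line at its far (+x) end, underside, 40 mm above the worktop; x points from knob end to hinge end, the shelf runs from x = -0.170 to 0, upper surface at z = 0.010. Its knob end starts 0.035 to 0.07 rad low. It hardly gives when pushed on; only the knob tilts it.
- plate_mid (a point): Middle of the shelf's upper surface, about 45 mm above the worktop; axes as those of the shelf (z square to its surface).
- knob: Black levelling knob in line with the shelf, 125 mm from plate_mid, axis vertical. Origin: on the axis, 60 mm above the worktop, at the underside of its flange when up (it turns, but stays when the knob is pushed down). Flange 72 mm across, 6 mm thick; above it the round fluted grip, 36 mm across, 6 to 34 mm above the origin: take it from above. Stiff (0.06 N m), stays where left.
- knob_press (a joint): How far the knob is pushed down, m: 0 up, 0.008 at the stop. Spring: 3 N to start, 11 N at the stop; it comes up again when let go. Well down means beyond 0.005.
- stand: Dark steel base of the riser, 260 (x) x 110 x 12 mm, fixed; origin: centre of the underside, x from the knob (at x = -0.095) to the hinge (x = +0.115). Turning the knob CLOCKWISE seen from above raises the knob end of the shelf, 0.05 rad of slope per rad of knob (bubble 12.5 mm per rad); 0.7 to 1.4 rad are needed from the start and 1.3 rad more is left beyond level.
- tumbler: Bystander: glass tumbler, 75 mm across, 109 high, origin under its centre.
- bell: Bystander: steel counter bell, 74 mm across, 50 high, origin under its centre.
- lids: Bystander: low white stack of cup lids, 73 mm across, 45 high, origin under its centre.
- cup: Bystander: reusable cup with a lid, 73 mm across, 100 high, origin under its centre.
- jug: Bystander: small steel milk jug, 80x74x76 mm, origin under its centre.

How it is judged:
By the outcome, as a careful person would: the job done as asked, in the order asked, and still so for the second after the job is handed in, while the arm keeps its last pose, push and grip.
It also fails if it takes over 64 s, if anything falls off the work surface, if the arm or the gripper's body presses on something with over 40 N, if the wrist force passes 120 N, or if a joint passes its speed limit or range.

## Working session

There is one attempt and no reset: what is moved stays moved. The work goes in short steps, Python scripts to look and compute and a tool call to move; the robot and the scene stay as the last step left them, time stands still between calls to the robot, and variables do not carry over. Pictures are saved under pics/ and viewed, at most 10 in all, crops included, and the job is handed in when it is done.

Besides the shell and the picture viewer there is one more tool, called after "Emit:" as name(argument=value, ...) on one line, values as JSON. jog_arm: Moves the arm, as the interface text tells. Its arguments: {"type":"object","properties":{"steps":{"type":"array"}},"required":["steps"]}

```bash
ls; mkdir -p pics; cat > h.py <<'E'
import numpy as np, cv2
from cell import ctrl
from scipy.spatial.transform import Rotation as R
def snap(n,f):
    s=ctrl.get_state(); im,d=ctrl.capture(n); cv2.imwrite('pics/'+f+'.png',im[...,::-1]); np.savez('pics/'+f,im=im,d=d,p=s['tcp_pos'],q=s['orientation']); return im,d
def cam(n,f):
    c=ctrl.camera_params(n); z=np.load('pics/'+f+'.npz')
    if 'T' in c: T=np.array(c['T'])
    else:
        T=np.eye(4);T[:3,:3]=R.from_quat(z['q']).as_matrix();T[:3,3]=z['p'];T=T@np.array(c['hand_eye'])
    return T,192/np.tan(np.radians(c['vfov'])/2),c['cx'],c['cy'],z['d'],z['im']
def cloud(n,f):
    T,fl,cx,cy,d,im=cam(n,f); v,u=np.mgrid[:384,:512]
    P=np.stack([(u-cx)/fl*d,(v-cy)/fl*d,d],-1)@T[:3,:3].T+T[:3,3]; P[d==0]=np.nan
    return P
E
python3 - <<'E'
from h import *
print(ctrl.get_state()); print(ctrl.camera_params('scene')); print(ctrl.camera_params('wrist'))
a=[]
for n in('scene','side'):
    im,d=snap(n,n+'0'); print((d==0).mean())
E
```

```text
pics
{'time': 0.0, 'joint_pos': array([ 1.09220668,  0.62935547,  0.0384195 ,  1.5183492 , -0.02696954,
        0.99625971, -0.01996626]), 'qvel': array([-0.00052087, -0.00161676,  0.00013606, -0.00096741,  0.00161363,
        0.00035066,  0.00064531]), 'effort': array([ 9.50051071e-04, -5.63395286e+01,  1.22620057e+00, -1.93439215e+01,
        1.09399142e-02,  1.06452414e-02, -7.36993570e-06]), 'tcp_pos': array([ 260.54734613, -594.8379719 ,  230.38862082]), 'orientation': array([ 9.78768610e-01,  2.04966212e-01, -2.07920004e-04, -9.03522884e-04]), 'wrist_force': array([0.21028838, 1.03622263, 0.42913863]), 'wrist_torque': array([-0.03297654,  0.0367479 ,  0.01519781]), 'grasp_force': 0.0, 'grip_width': 1.0028615118736997}
{'vfov': 57.9899945418238, 'cx': 254.15695916128718, 'cy': 195.19519188618386, 'T': array([[-4.21294764e-01, -6.00427889e-01,  6.79703665e-01,
        -1.44783305e+01],
       [-9.06674227e-01,  2.61260954e-01, -3.31186593e-01,
         3.95528055e+02],
       [ 2.12736388e-02, -7.55796972e-01, -6.54460364e-01,
         6.71730963e+02],
       [ 0.00000000e+00,  0.00000000e+00,  0.00000000e+00,
         1.00000000e+00]])}
{'vfov': 61.096519781600364, 'cx': 255.6839253978361, 'cy': 193.82486668873898, 'hand_eye': array([[-9.98672560e-05, -9.50570211e-01, -3.10509685e-01,
         7.97860451e+01],
       [ 9.99998960e-01,  3.51838382e-04, -1.39871398e-03,
         9.47875687e-01],
       [ 1.43882507e-03, -3.10509502e-01,  9.50569187e-01,
        -1.42611461e+02],
       [ 0.00000000e+00,  0.00000000e+00,  0.00000000e+00,
         1.00000000e+00]])}
0.012034098307291666
0.004404703776041667
```

```bash
python3 - <<'E'
import cv2,numpy as np
a=cv2.imread('pics/scene0.png');b=cv2.imread('pics/side0.png')
cv2.imwrite('pics/both.png',np.vstack([cv2.resize(a,(400,300)),cv2.resize(b,(400,300))]))
E
```

```text
(no output)
```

View pics/scene0.png

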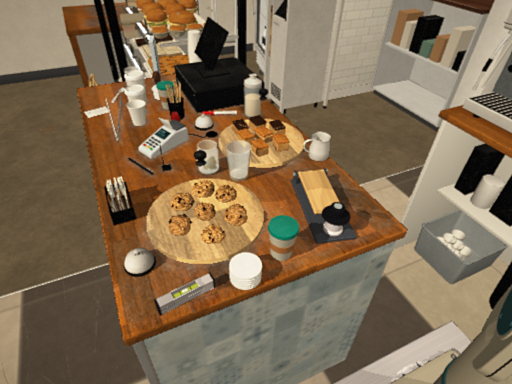

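View pics/side0.png

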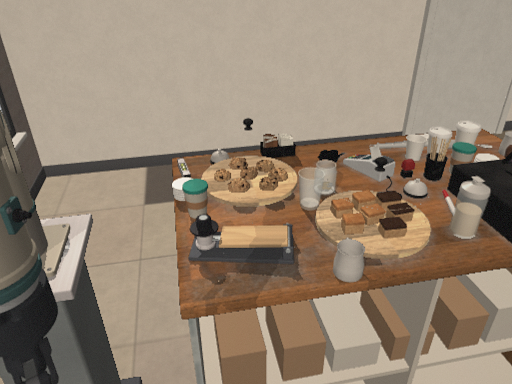

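Scene picture: level at about (185,293), lids (245,272), cup (283,238), knob (335,217), shelf running up to its hinge near (308,172), jug at (318,146).

```bash
python3 - <<'E'
from h import *
P=cloud('scene','scene0'); im=np.load('pics/scene0.npz')['im']
for n,u,v in [('table',130,300),('lids',245,262),('cup',283,222),('bell',140,250),('jug',318,138),('tumb',238,150),('platehinge',310,175),('platelow',328,200),('knobtop',336,209),('levL',160,303),('levR',210,283),('edge near',250,290)]:
    print(n,P[v,u].round(0))
def rect(m,name):
    Q=P[m]; r=cv2.minAreaRect(Q[:,:2].astype(np.float32)); print(name,len(Q),r,Q[:,2].min(),Q[:,2].max()); return Q
v,u=np.mgrid[:384,:512]
box=lambda a,b,c,d:(u>=a)&(u<=c)&(v>=b)&(v<=d)
Q=rect(box(148,265,222,318)&(P[...,2]>26)&(P[...,2]<40)&(P[...,0]>0),'level')
im_=im.astype(int)
w=box(290,165,345,225)&(P[...,2]>35)&(P[...,2]<58)&(im_[...,0]-im_[...,2]>40)
Q=rect(w,'shelf'); A=np.c_[Q[:,:2],np.ones(len(Q))]; print(np.linalg.lstsq(A,Q[:,2],rcond=None)[0])
rect(box(315,195,360,225)&(P[...,2]>84)&(P[...,2]<100),'knob grip top')
rect(box(315,195,360,245)&(P[...,2]>59)&(P[...,2]<72)&(im_.max(-1)<90),'flange')
E
```

```text
table [477. 451.  -2.]
lids [436. 194.  45.]
cup [466.  85. 101.]
bell [573. 403.  37.]
jug [ 813. -244.   51.]
tumb [816.  51.  77.]
platehinge [ 648. -109.   50.]
platelow [ 539. -100.   43.]
knobtop [459. -59.  94.]
levL [420. 393.  32.]
levR [428. 282.  25.]
edge near [392. 201.  -2.]
level 591 ((429.96160888671875, 336.6965637207031), (24.763906478881836, 131.19879150390625), 7.5385613441467285) 26.087857013005532 35.21568286130116
shelf 1061 ((589.7052001953125, -108.14939880371094), (92.41402435302734, 179.84011840820312), 75.80908203125) 35.27093655090812 52.6796005934134
[ 0.04475692 -0.02361936 16.64390333]
knob grip top 145 ((464.5547790527344, -68.90019226074219), (37.36949157714844, 33.3987922668457), 40.89357376098633) 84.31084715610905 96.78539119242407
flange 290 ((461.3847351074219, -66.28836059570312), (70.99618530273438, 63.05857467651367), 48.0446662902832) 60.47390039242816 71.81486074526345
```

Emit:
jog_arm(steps=[{"tx":0.97,"ty":-0.95,"tz":-0.3},{"tx":0.97,"ty":-0.95,"tz":-0.3},{"tx":0.97,"ty":-0.95,"tz":-0.3},{"tx":0.97,"ty":-0.95},{"tx":0.97,"ty":-0.95},{"tx":0.97,"ty":-0.95},{"tx":0.97,"ty":-0.95},{"tx":0.97,"ty":-0.95}])

```text
schema error: expected keys gripper, tx, ty, tz, roll
```

Emit:
jog_arm(steps=[{"tx":0.97,"ty":-0.95},{"tx":0.97,"ty":-0.95},{"tx":0.97,"ty":-0.95},{"tx":0.97,"ty":-0.95},{"tx":0.97,"ty":-0.95},{"tx":0.97,"ty":-0.95},{"tx":0,"ty":0},{"tx":0,"ty":0}])

```text
schema error: expected keys gripper, tx, ty, tz, roll
```

Emit:
jog_arm(steps=[{"gripper":85,"tx":0.97,"ty":-0.95,"tz":-0.3,"roll":0},{"gripper":85,"tx":0.97,"ty":-0.95,"tz":-0.3,"roll":0},{"gripper":85,"tx":0.97,"ty":-0.95,"tz":-0.3,"roll":0},{"gripper":85,"tx":0.97,"ty":-0.95,"tz":0,"roll":0},{"gripper":85,"tx":0.97,"ty":-0.95,"tz":0,"roll":0},{"gripper":85,"tx":0.97,"ty":-0.95,"tz":0,"roll":0},{"gripper":85,"tx":0.97,"ty":-0.95,"tz":0,"roll":0},{"gripper":85,"tx":0.97,"ty":-0.95,"tz":0,"roll":0}])

```text
time: 0.77
tcp_pos: [362.4, -341.8, 253.6]
orientation: [0.979, 0.205, -0.0, -0.0]
wrist_force: [0.4, 0.3, -0.8]
grip_width: 0.994
grasp_force: 0.0
```

Emit:
jog_arm(steps=[{"gripper":85,"tx":0.97,"ty":-0.95,"tz":0,"roll":0},{"gripper":85,"tx":0.97,"ty":-0.95,"tz":0,"roll":0},{"gripper":85,"tx":0.97,"ty":-0.95,"tz":0,"roll":0},{"gripper":85,"tx":0.97,"ty":-0.95,"tz":0,"roll":0},{"gripper":85,"tx":0.97,"ty":-0.95,"tz":0,"roll":0},{"gripper":85,"tx":0.97,"ty":-0.95,"tz":0,"roll":0},{"gripper":85,"tx":0.97,"ty":-0.95,"tz":0,"roll":0},{"gripper":85,"tx":0,"ty":0,"tz":0,"roll":0}])

```text
time: 1.43
tcp_pos: [453.6, -115.7, 253.8]
orientation: [0.978, 0.21, 0.001, -0.002]
wrist_force: [-0.6, 0.1, 0.2]
grip_width: 1.001
grasp_force: 0.0
```

```bash
python3 - <<'E'
from h import *
snap('wrist','w1'); s=ctrl.get_state(); print(s['time'],s['joint_pos'].round(2),s['tcp_pos'].round(1),s['orientation'].round(3))
P=cloud('wrist','w1'); print(P[::60,::60][...].round(0).tolist()[3])
E
```

```text
1.4833 [ 0.23  0.34 -0.04  1.98  0.02  0.82 -0.97] [ 452.2 -119.2  253.7] [ 0.978  0.209  0.    -0.001]
[[-239.0, 739.0, -899.0], [-136.0, 512.0, -898.0], [-35.0, 286.0, -901.0], [112.0, 45.0, -776.0], [420.0, -109.0, 10.0], [448.0, -179.0, -2.0], [480.0, -248.0, 0.0], [476.0, -843.0, -898.0], [577.0, -1052.0, -879.0]]
```

View pics/w1.png

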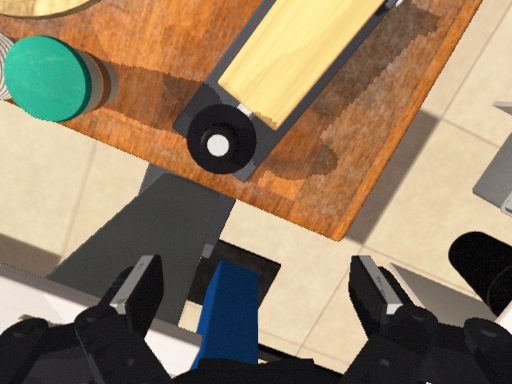

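Wrist view: knob grip top around (218,145), shelf's knob edge from (220,82) to (278,127), shelf running to the upper right.

```bash
python3 - <<'E'
from h import *
P=cloud('wrist','w1'); im=np.load('pics/w1.npz')['im'].astype(int)
v,u=np.mgrid[:384,:512]
z=P[...,2]; near=np.hypot(P[...,0]-463,P[...,1]+68)
def ctr(m,n):
    Q=P[m]; c,r=cv2.minEnclosingCircle(Q[:,:2].astype(np.float32)); print(n,len(Q),c,r,Q[:,2].mean())
ctr((z>88)&(near<35),'griptop'); ctr((z>62)&(z<72)&(near<50),'flange')
ctr((u<110)&(z>85)&(z<112),'cup')
w=(z>33)&(z<60)&(im[...,0]-im[...,2]>40)&(P[...,0]>480)
w=cv2.morphologyEx(w.astype(np.uint8),cv2.MORPH_OPEN,np.ones((5,5)))>0
Q=P[w]; print(cv2.minAreaRect(Q[:,:2].astype(np.float32)),Q[:,2].min(),Q[:,2].max())
print(np.linalg.lstsq(np.c_[Q[:,:2],np.ones(len(Q))],Q[:,2],rcond=None)[0])
s=(z>6)&(z<18)&(near<230)&(im.max(-1)<90);Q=P[s]; print('stand',cv2.minAreaRect(Q[:,:2].astype(np.float32)))
E
```

```text
griptop 14023 (453.86676025390625, -71.93221282958984) 31.60335922241211 298.6934349234856
flange 2593 (466.2046813964844, -70.95947265625) 35.849700927734375 65.91788937438682
cup 5951 (457.9488220214844, 86.86677551269531) 36.37989807128906 98.7228077531708
((534.3675537109375, -71.78329467773438), (117.70407104492188, 290.5414733886719), 39.77932357788086) 33.19229245993762 59.42627957223175
[5.11725525e-02 2.48327068e-03 1.56913022e+01]
stand ((551.60107421875, -93.75971984863281), (109.99011993408203, 246.4245147705078), 75.04305267333984)
```

Emit:
jog_arm(steps=[{"gripper":85,"tx":0.4,"ty":-1,"tz":0,"roll":0},{"gripper":85,"tx":0.4,"ty":-1,"tz":0,"roll":0},{"gripper":85,"tx":0.4,"ty":-1,"tz":0,"roll":0},{"gripper":85,"tx":0.4,"ty":-1,"tz":0,"roll":0},{"gripper":85,"tx":0.4,"ty":-1,"tz":0,"roll":0},{"gripper":85,"tx":0.4,"ty":-1,"tz":0,"roll":0},{"gripper":85,"tx":0.4,"ty":-1,"tz":0,"roll":0},{"gripper":85,"tx":0.4,"ty":-1,"tz":0,"roll":0}])

```text
time: 2.15
tcp_pos: [443.9, 91.9, 253.7]
orientation: [0.979, 0.204, -0.0, 0.0]
wrist_force: [0.7, 0.4, -0.3]
grip_width: 0.996
grasp_force: 0.0
```

Emit:
jog_arm(steps=[{"gripper":85,"tx":0.4,"ty":-1,"tz":0,"roll":0},{"gripper":85,"tx":0.4,"ty":-1,"tz":0,"roll":0},{"gripper":85,"tx":0.4,"ty":-1,"tz":0,"roll":0},{"gripper":85,"tx":0.4,"ty":-1,"tz":0,"roll":0},{"gripper":85,"tx":0.4,"ty":-1,"tz":0,"roll":0},{"gripper":85,"tx":0.4,"ty":-1,"tz":0,"roll":0},{"gripper":85,"tx":0.4,"ty":-1,"tz":0,"roll":0},{"gripper":85,"tx":0.4,"ty":-1,"tz":0,"roll":0}])

```text
time: 2.82
tcp_pos: [437.7, 307.2, 253.5]
orientation: [0.979, 0.204, -0.0, 0.001]
wrist_force: [1.0, 0.2, 0.9]
grip_width: 0.994
grasp_force: 0.0
```

Emit:
jog_arm(steps=[{"gripper":85,"tx":0,"ty":0,"tz":0,"roll":-1},{"gripper":85,"tx":0,"ty":0,"tz":0,"roll":-1},{"gripper":85,"tx":0,"ty":0,"tz":0,"roll":-1},{"gripper":85,"tx":0,"ty":0,"tz":0,"roll":-1},{"gripper":85,"tx":0,"ty":0,"tz":0,"roll":-1},{"gripper":85,"tx":0,"ty":0,"tz":0,"roll":-1},{"gripper":85,"tx":0,"ty":0,"tz":0,"roll":-1},{"gripper":85,"tx":0,"ty":0,"tz":0,"roll":-1}])

```text
time: 3.48
tcp_pos: [437.9, 305.8, 253.4]
orientation: [0.849, 0.528, -0.0, 0.0]
wrist_force: [0.5, 0.5, 0.0]
grip_width: 0.997
grasp_force: 0.0
```

Emit:
jog_arm(steps=[{"gripper":85,"tx":0,"ty":0,"tz":0,"roll":-1},{"gripper":85,"tx":0,"ty":0,"tz":0,"roll":-1},{"gripper":85,"tx":0,"ty":0,"tz":0,"roll":-1},{"gripper":85,"tx":0,"ty":0,"tz":0,"roll":-1},{"gripper":85,"tx":0,"ty":0,"tz":0,"roll":-1},{"gripper":85,"tx":0,"ty":0,"tz":0,"roll":-1},{"gripper":85,"tx":0,"ty":0,"tz":0,"roll":-0.7},{"gripper":85,"tx":0,"ty":0,"tz":0,"roll":0}])

```text
time: 4.15
tcp_pos: [437.9, 305.8, 253.4]
orientation: [0.662, 0.75, -0.001, 0.0]
wrist_force: [0.5, 0.4, 0.2]
grip_width: 0.995
grasp_force: 0.0
```

```bash
cat >> h.py <<'E'
def st():
    s=ctrl.get_state(); x=R.from_quat(s['orientation']).as_matrix()[:,0]; y=np.arctan2(x[1],x[0])
    print('t',round(s['time'],2),'tcp',s['tcp_pos'].round(1),'yaw',np.degrees(y).round(2),'j',s['joint_pos'].round(2),'F',s['wrist_force'].round(1),'w',round(s['grip_width']*85.4,1),'g',round(s['grasp_force'],1)); return s['tcp_pos'],y
def togo(x,y,yaw,z):
    p,a=st(); d=np.array([x,y])-p[:2]
    print('tx %.2f ty %.2f tz %.2f roll %.2f (units)'%((d@[np.cos(a),np.sin(a)])/25,(d@[np.sin(a),-np.cos(a)])/25,(p[2]-z)/25,(np.degrees(a)-yaw)/5))
E
python3 - <<'E'
from h import *
snap('wrist','w2'); st()
P=cloud('wrist','w2');z=P[...,2]; m=(z>26)&(z<38)&(np.hypot(P[...,0]-430,P[...,1]-337)<75)
m=cv2.morphologyEx(m.astype(np.uint8),cv2.MORPH_OPEN,np.ones((3,3)))>0
Q=P[m]; print(len(Q),cv2.minAreaRect(Q[:,:2].astype(np.float32)),np.percentile(Q[:,2],[5,50,95]))
togo(430,337,97.5,6)
E
```

```text
t 4.2 tcp [437.8 306.  253.4] yaw 96.97 j [-0.33  0.47 -0.48  1.8   0.27  0.93 -0.81] F [-0.6 -0.4 -0.2] w 84.7 g 0.0
1780 ((430.8422546386719, 336.3728332519531), (21.9598388671875, 130.857421875), 8.033071517944336) [27.5499915  31.46775906 32.97037591]
t 4.2 tcp [437.8 306.  253.4] yaw 96.97 j [-0.33  0.47 -0.48  1.8   0.27  0.93 -0.81] F [-0.6 -0.4 -0.2] w 84.7 g 0.0
tx 1.27 ty -0.16 tz 9.90 roll -0.11 (units)
```

View pics/w2.png

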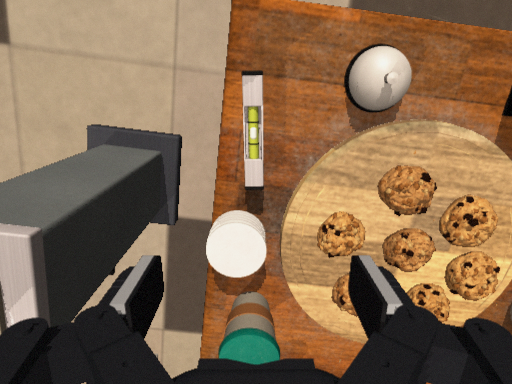

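The level is sharply visible at about (254,130), clear of the tray, lids and bell at the height the fingers go to.

Emit:
jog_arm(steps=[{"gripper":50,"tx":0.63,"ty":-0.1,"tz":1,"roll":-0.2},{"gripper":50,"tx":0.63,"ty":-0.08,"tz":1,"roll":0},{"gripper":50,"tx":0,"ty":0,"tz":1,"roll":0},{"gripper":50,"tx":0,"ty":0,"tz":1,"roll":0},{"gripper":50,"tx":0,"ty":0,"tz":1,"roll":0},{"gripper":50,"tx":0,"ty":0,"tz":1,"roll":0},{"gripper":50,"tx":0,"ty":0,"tz":1,"roll":0},{"gripper":50,"tx":0,"ty":0,"tz":0,"roll":0}])

```text
time: 4.87
tcp_pos: [426.7, 335.0, 74.7]
orientation: [0.656, 0.755, -0.004, -0.0]
wrist_force: [-0.3, -0.3, -0.7]
grip_width: 0.585
grasp_force: 0.0
```

```bash
python3 -c "
from h import *
togo(430.6,336.5,98,6)"
```

```text
t 4.87 tcp [426.7 335.   74.7] yaw 98.03 j [-0.49  0.73 -0.35  1.93  0.44  0.56 -1.  ] F [-0.3 -0.3 -0.7] w 50.0 g 0.0
tx 0.04 ty 0.16 tz 2.75 roll 0.01 (units)
```

Emit:
jog_arm(steps=[{"gripper":50,"tx":0,"ty":0,"tz":0.7,"roll":0},{"gripper":50,"tx":0,"ty":0,"tz":0,"roll":0}])

```text
time: 5.03
tcp_pos: [428.1, 336.9, 60.1]
orientation: [0.656, 0.755, -0.002, 0.0]
wrist_force: [0.2, -0.6, 0.1]
grip_width: 0.584
grasp_force: 0.0
```

```bash
python3 -c "
from h import *
togo(430.6,336.5,98,6)"
```

```text
t 5.03 tcp [428.1 336.9  60.1] yaw 98.07 j [-0.5   0.75 -0.33  1.94  0.46  0.53 -1.01] F [ 0.2 -0.6  0.1] w 49.9 g 0.0
tx -0.03 ty 0.10 tz 2.16 roll 0.01 (units)
```

Emit:
jog_arm(steps=[{"gripper":50,"tx":0,"ty":0.06,"tz":0.8,"roll":0},{"gripper":50,"tx":0,"ty":0,"tz":0.8,"roll":0},{"gripper":50,"tx":0,"ty":0,"tz":0.55,"roll":0},{"gripper":50,"tx":0,"ty":0,"tz":0,"roll":0},{"gripper":50,"tx":0,"ty":0,"tz":0,"roll":0}])

```text
time: 5.45
tcp_pos: [430.4, 338.3, 8.5]
orientation: [0.655, 0.755, 0.0, 0.0]
wrist_force: [0.1, -0.0, 0.5]
grip_width: 0.591
grasp_force: 0.0
```

```bash
python3 -c "
from h import *
togo(430.6,336.5,98,6)"
```

```text
t 5.45 tcp [430.4 338.3   8.5] yaw 98.11 j [-0.54  0.84 -0.27  1.95  0.51  0.42 -1.06] F [ 0.1 -0.   0.5] w 50.5 g 0.0
tx -0.07 ty -0.00 tz 0.10 roll 0.02 (units)
```

Well placed; grip.

Emit:
jog_arm(steps=[{"gripper":10,"tx":-0.06,"ty":0,"tz":0.08,"roll":0},{"gripper":10,"tx":0,"ty":0,"tz":0,"roll":0},{"gripper":10,"tx":0,"ty":0,"tz":0,"roll":0},{"gripper":10,"tx":0,"ty":0,"tz":0,"roll":0},{"gripper":10,"tx":0,"ty":0,"tz":0,"roll":0},{"gripper":10,"tx":0,"ty":0,"tz":0,"roll":0}])

```text
time: 5.95
tcp_pos: [431.1, 337.0, 7.0]
orientation: [0.655, 0.755, 0.001, 0.0]
wrist_force: [-0.6, -0.2, 7.4]
grip_width: 0.248
grasp_force: 60.2
```

```bash
python3 -c "
from h import *
togo(430.6,336.5,98,6)"
```

```text
t 5.95 tcp [431.1 337.    7. ] yaw 98.12 j [-0.54  0.84 -0.27  1.95  0.51  0.42 -1.06] F [-0.6 -0.2  7.4] w 21.2 g 60.2
tx -0.02 ty -0.02 tz 0.04 roll 0.02 (units)
```

Emit:
jog_arm(steps=[{"gripper":10,"tx":0,"ty":0,"tz":-0.4,"roll":0},{"gripper":10,"tx":0,"ty":0,"tz":-0.8,"roll":0},{"gripper":10,"tx":0,"ty":0,"tz":-1,"roll":0},{"gripper":10,"tx":0,"ty":0,"tz":-1,"roll":0},{"gripper":10,"tx":0,"ty":0,"tz":-1,"roll":0},{"gripper":10,"tx":0,"ty":0,"tz":-1,"roll":0},{"gripper":10,"tx":0,"ty":0,"tz":-1,"roll":0},{"gripper":10,"tx":0,"ty":0,"tz":-1,"roll":0}])

```text
time: 6.62
tcp_pos: [429.7, 336.3, 187.4]
orientation: [0.655, 0.756, -0.0, -0.0]
wrist_force: [0.3, 0.5, -3.5]
grip_width: 0.245
grasp_force: 59.1
```

Emit:
jog_arm(steps=[{"gripper":10,"tx":-0.5,"ty":0.1,"tz":0,"roll":0},{"gripper":10,"tx":-0.9,"ty":0.2,"tz":0,"roll":0},{"gripper":10,"tx":-0.9,"ty":0.2,"tz":0,"roll":0},{"gripper":10,"tx":-0.9,"ty":0.2,"tz":0,"roll":0},{"gripper":10,"tx":-0.9,"ty":0.2,"tz":0,"roll":0},{"gripper":10,"tx":-0.9,"ty":0.2,"tz":0,"roll":0},{"gripper":10,"tx":-0.9,"ty":0.2,"tz":0,"roll":0},{"gripper":10,"tx":-0.9,"ty":0.2,"tz":0,"roll":0}])

```text
time: 7.28
tcp_pos: [491.0, 171.6, 185.2]
orientation: [0.655, 0.755, -0.001, -0.0]
wrist_force: [-0.1, 0.0, -3.0]
grip_width: 0.245
grasp_force: 59.2
```

Emit:
jog_arm(steps=[{"gripper":10,"tx":-0.9,"ty":0.2,"tz":0,"roll":0},{"gripper":10,"tx":-0.9,"ty":0.2,"tz":0,"roll":0},{"gripper":10,"tx":-0.9,"ty":0.2,"tz":0,"roll":0},{"gripper":10,"tx":-0.9,"ty":0.2,"tz":0,"roll":0},{"gripper":10,"tx":-0.9,"ty":0.2,"tz":0,"roll":0},{"gripper":10,"tx":-0.9,"ty":0.2,"tz":0,"roll":0},{"gripper":10,"tx":-0.9,"ty":0.2,"tz":0,"roll":0},{"gripper":10,"tx":-0.9,"ty":0.2,"tz":0,"roll":0}])

```text
time: 7.95
tcp_pos: [555.7, -0.8, 185.1]
orientation: [0.655, 0.755, -0.001, -0.0]
wrist_force: [-0.6, 0.4, -2.5]
grip_width: 0.245
grasp_force: 59.2
```

Emit:
jog_arm(steps=[{"gripper":10,"tx":-0.9,"ty":0.2,"tz":0,"roll":0},{"gripper":10,"tx":-0.9,"ty":0.2,"tz":0,"roll":0},{"gripper":10,"tx":-0.9,"ty":0.2,"tz":0,"roll":0},{"gripper":10,"tx":-0.7,"ty":0.2,"tz":0,"roll":0},{"gripper":10,"tx":0,"ty":0,"tz":0,"roll":0},{"gripper":10,"tx":0,"ty":0,"tz":0,"roll":0}])

```text
time: 8.45
tcp_pos: [587.3, -82.0, 184.8]
orientation: [0.656, 0.755, -0.001, -0.001]
wrist_force: [-0.5, -0.7, -3.1]
grip_width: 0.242
grasp_force: 59.2
```

```bash
python3 -c "
from h import *
togo(587,-103,165,100)
snap('wrist','w3')
P=cloud('wrist','w3'); z=P[...,2]; im=np.load('pics/w3.npz')['im'].astype(int)
near=np.hypot(P[...,0]-466,P[...,1]+71)
m=(z>6)&(z<18)&(near<230)&(im.max(-1)<90);Q=P[m]; print('stand',cv2.minAreaRect(Q[:,:2].astype(np.float32)))
"
```

```text
t 8.45 tcp [587.3 -82.  184.8] yaw 97.97 j [ 0.39  0.64 -0.47  1.72  0.36  0.87 -0.1 ] F [-0.5 -0.7 -3.1] w 20.7 g 59.2
tx -0.83 ty -0.13 tz 3.39 roll -13.41 (units)
stand ((561.4056396484375, -34.045867919921875), (239.51963806152344, 178.7021026611328), 13.797469139099121)
```

View pics/w3.png

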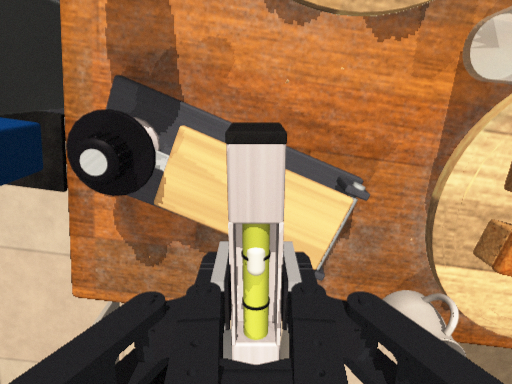

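Shelf corners at about (187,127), (355,198), (322,266) and (160,200); stand's far edge from (120,75) to (367,183); the level hangs straight in the grip.

```bash
python3 -c "
from h import *
T,f,cx,cy,d,im=cam('wrist','w3'); 
def ray(u,v,z):
    r=T[:3,:3]@[(u-cx)/f,(v-cy)/f,1]; return T[:3,3]+r*(z-T[2,3])/r[2]
P=cloud('wrist','w3'); print('mid shelf depth z',P[170,200],P[210,320])
a,b,c,e=[ray(*q) for q in [(187,127,42),(355,198,50),(322,267,50),(159,200,42)]]
print(a,b,c,e,(a+b+c+e)/4); 
for p,q in[(a,b),(e,c),(ray(120,75,12),ray(355,178,12))]: print(np.degrees(np.arctan2(*(q-p)[1::-1])),np.linalg.norm(q-p))
I=im.astype(int); m=(P[...,2]>36)&(P[...,2]<58)&(I[...,0]-I[...,2]>40)
m=cv2.morphologyEx(m.astype(np.uint8),cv2.MORPH_OPEN,np.ones((3,3))); n,l,s,_=cv2.connectedComponentsWithStats(m)
Q=P[np.isin(l,[l[170,200],l[210,320]])]; print(len(Q),cv2.minAreaRect(Q[:,:2].astype(np.float32)))
togo(587,-103,165,100)
"
```

```text
mid shelf depth z [536.36667125 -80.64432277  41.62488765] [ 649.60432555 -101.2396907    47.96592331]
[521.9911435  -43.98747593  42.        ] [677.95000163 -84.81112405  50.        ] [ 662.72582098 -158.11541953   50.        ] [ 501.15873471 -114.39817059   42.        ] [ 590.95642521 -100.32804753   46.        ]
-14.66858200954203 161.4116962160481
-15.140685183854707 167.56825839210168
-15.535276242191056 243.53086351364757
9646 ((586.95703125, -103.9717025756836), (82.62987518310547, 171.8650360107422), 74.61883544921875)
t 8.5 tcp [587.3 -80.2 185. ] yaw 98.1 j [ 0.38  0.64 -0.47  1.72  0.36  0.87 -0.1 ] F [-0.   1.2 -2.6] w 21.0 g 59.2
tx -0.90 ty -0.14 tz 3.40 roll -13.38 (units)
```

Emit:
jog_arm(steps=[{"gripper":10,"tx":-0.92,"ty":-0.13,"tz":0,"roll":0},{"gripper":10,"tx":0,"ty":0,"tz":0,"roll":-1},{"gripper":10,"tx":0,"ty":0,"tz":0,"roll":-1},{"gripper":10,"tx":0,"ty":0,"tz":0,"roll":-1},{"gripper":10,"tx":0,"ty":0,"tz":0,"roll":-1},{"gripper":10,"tx":0,"ty":0,"tz":0,"roll":-1},{"gripper":10,"tx":0,"ty":0,"tz":0,"roll":-1},{"gripper":10,"tx":0,"ty":0,"tz":0,"roll":-1}])

```text
time: 9.17
tcp_pos: [587.6, -101.6, 185.5]
orientation: [0.394, 0.919, 0.0, -0.001]
wrist_force: [0.3, -0.2, -1.6]
grip_width: 0.245
grasp_force: 59.2
```

Emit:
jog_arm(steps=[{"gripper":10,"tx":0,"ty":0,"tz":0.6,"roll":-1},{"gripper":10,"tx":0,"ty":0,"tz":0.6,"roll":-1},{"gripper":10,"tx":0,"ty":0,"tz":0.6,"roll":-1},{"gripper":10,"tx":0,"ty":0,"tz":0.6,"roll":-1},{"gripper":10,"tx":0,"ty":0,"tz":0.6,"roll":-1},{"gripper":10,"tx":0,"ty":0,"tz":0.6,"roll":-1},{"gripper":10,"tx":0,"ty":0,"tz":0,"roll":-0.34},{"gripper":10,"tx":0,"ty":0,"tz":0,"roll":0}])

```text
time: 9.83
tcp_pos: [587.4, -102.1, 95.1]
orientation: [0.131, 0.991, 0.0, -0.001]
wrist_force: [-0.1, 0.7, -1.1]
grip_width: 0.246
grasp_force: 59.1
```

```bash
python3 -c "
from h import *
togo(587,-103.6,164.8,57)
"
```

```text
t 9.83 tcp [ 587.4 -102.1   95.1] yaw 164.93 j [ 0.55  0.83 -0.7   1.77  0.71  0.82  0.8 ] F [-0.1  0.7 -1.1] w 21.0 g 59.1
tx 0.00 ty -0.06 tz 1.52 roll 0.03 (units)
```

Emit:
jog_arm(steps=[{"gripper":10,"tx":0,"ty":-0.05,"tz":0.5,"roll":0},{"gripper":10,"tx":0,"ty":0,"tz":0.5,"roll":0},{"gripper":10,"tx":0,"ty":0,"tz":0.4,"roll":0},{"gripper":10,"tx":0,"ty":0,"tz":0.1,"roll":0},{"gripper":10,"tx":0,"ty":0,"tz":0,"roll":0},{"gripper":10,"tx":0,"ty":0,"tz":0,"roll":0}])

```text
time: 10.33
tcp_pos: [588.2, -104.2, 58.0]
orientation: [0.132, 0.991, 0.0, -0.0]
wrist_force: [-0.8, -0.7, -1.7]
grip_width: 0.243
grasp_force: 59.2
```

Emit:
jog_arm(steps=[{"gripper":10,"tx":0,"ty":0,"tz":0.06,"roll":0},{"gripper":10,"tx":0,"ty":0,"tz":0,"roll":0}])

```text
time: 10.5
tcp_pos: [588.4, -104.4, 56.8]
orientation: [0.132, 0.991, 0.0, 0.0]
wrist_force: [0.3, 0.2, -2.4]
grip_width: 0.242
grasp_force: 59.2
```

Emit:
jog_arm(steps=[{"gripper":10,"tx":0,"ty":0,"tz":0.06,"roll":0},{"gripper":10,"tx":0,"ty":0,"tz":0,"roll":0}])

```text
time: 10.67
tcp_pos: [588.6, -104.4, 55.7]
orientation: [0.132, 0.991, -0.0, 0.001]
wrist_force: [-0.5, -0.8, 2.2]
grip_width: 0.242
grasp_force: 59.9
```

Emit:
jog_arm(steps=[{"gripper":10,"tx":0.05,"ty":0,"tz":0.05,"roll":0},{"gripper":10,"tx":0,"ty":0,"tz":0,"roll":0}])

```text
time: 10.83
tcp_pos: [588.3, -104.3, 54.9]
orientation: [0.132, 0.991, -0.0, 0.002]
wrist_force: [0.0, -1.5, 5.0]
grip_width: 0.245
grasp_force: 60.1
```

Emit:
jog_arm(steps=[{"gripper":45,"tx":0,"ty":0,"tz":0,"roll":0},{"gripper":45,"tx":0,"ty":0,"tz":0,"roll":0},{"gripper":45,"tx":0,"ty":0,"tz":0,"roll":0},{"gripper":45,"tx":0,"ty":0,"tz":0,"roll":0}])

```text
time: 11.17
tcp_pos: [586.6, -104.0, 53.6]
orientation: [0.132, 0.991, 0.0, -0.0]
wrist_force: [0.2, 0.3, -0.3]
grip_width: 0.531
grasp_force: 0.0
```

```bash
python3 -c "
from h import *
st()"
```

```text
t 11.17 tcp [ 586.6 -104.    53.6] yaw 164.85 j [ 0.52  0.88 -0.66  1.79  0.77  0.74  0.76] F [ 0.2  0.3 -0.3] w 45.3 g 0.0
```

Emit:
jog_arm(steps=[{"gripper":45,"tx":0,"ty":0,"tz":-0.8,"roll":0},{"gripper":45,"tx":0,"ty":0,"tz":-1,"roll":0},{"gripper":45,"tx":0,"ty":0,"tz":-1,"roll":0},{"gripper":30,"tx":0,"ty":0,"tz":-0.7,"roll":0},{"gripper":0,"tx":0,"ty":0,"tz":0,"roll":0},{"gripper":0,"tx":0,"ty":0,"tz":0,"roll":0},{"gripper":0,"tx":0,"ty":0,"tz":0,"roll":0},{"gripper":0,"tx":0,"ty":0,"tz":0,"roll":0}])

```text
time: 11.83
tcp_pos: [585.9, -104.3, 140.0]
orientation: [0.132, 0.991, -0.0, -0.001]
wrist_force: [0.0, -0.2, 0.2]
grip_width: -0.001
grasp_force: 0.0
```

```bash
python3 -c "
from h import *
togo(587,-103.6,164.8,80)
snap('wrist','w4'); P=cloud('wrist','w4');z=P[...,2]; m=(z>66)&(z<88)&(np.hypot(P[...,0]-587,P[...,1]+103.6)<78)
Q=P[m]; print(len(Q),cv2.minAreaRect(Q[:,:2].astype(np.float32)),np.percentile(Q[:,2],[5,50,95]))
"
```

```text
t 11.83 tcp [ 585.9 -104.3  140. ] yaw 164.85 j [ 0.58  0.77 -0.75  1.75  0.65  0.89  0.85] F [ 0.  -0.2  0.2] w -0.1 g 0.0
tx -0.03 ty 0.04 tz 2.40 roll 0.01 (units)
3633 ((568.9076538085938, -99.66521453857422), (22.01786231994629, 92.15665435791016), 74.76146697998047) [71.6595366  74.93509377 77.63476035]
```

View pics/w4.png

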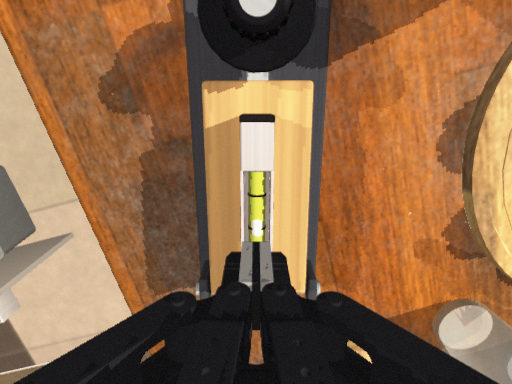

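The level lies centred along the shelf (its knob end at (257,118)), with the bubble at the hinge end near (257,228). Now push down.

Emit:
jog_arm(steps=[{"gripper":0,"tx":0,"ty":0,"tz":0.9,"roll":0},{"gripper":0,"tx":0,"ty":0,"tz":0.9,"roll":0},{"gripper":0,"tx":0,"ty":0,"tz":0.5,"roll":0},{"gripper":0,"tx":0,"ty":0,"tz":0.1,"roll":0},{"gripper":0,"tx":0,"ty":0,"tz":0,"roll":0},{"gripper":0,"tx":0,"ty":0,"tz":0,"roll":0}])

```text
time: 12.38
tcp_pos: [587.4, -103.7, 81.7]
orientation: [0.132, 0.991, 0.0, 0.0]
wrist_force: [0.2, -0.3, -0.4]
grip_width: -0.005
grasp_force: 0.0
```

Emit:
jog_arm(steps=[{"gripper":0,"tx":0,"ty":0,"tz":0.1,"roll":0},{"gripper":0,"tx":0,"ty":0,"tz":0,"roll":0}])

```text
time: 12.55
tcp_pos: [587.5, -104.1, 79.5]
orientation: [0.132, 0.991, 0.0, 0.001]
wrist_force: [-0.8, 0.3, 0.7]
grip_width: -0.001
grasp_force: 0.0
```

Emit:
jog_arm(steps=[{"gripper":0,"tx":0,"ty":0,"tz":0.1,"roll":0},{"gripper":0,"tx":0,"ty":0,"tz":0,"roll":0}])

```text
time: 12.72
tcp_pos: [587.0, -104.3, 76.4]
orientation: [0.132, 0.991, -0.0, 0.0]
wrist_force: [-1.1, 0.1, -0.0]
grip_width: -0.004
grasp_force: 0.0
```

Emit:
jog_arm(steps=[{"gripper":0,"tx":0,"ty":0,"tz":0.08,"roll":0},{"gripper":0,"tx":0,"ty":0,"tz":0,"roll":0},{"gripper":0,"tx":0,"ty":0,"tz":0,"roll":0}])

```text
time: 12.97
tcp_pos: [587.8, -104.4, 75.3]
orientation: [0.132, 0.991, -0.0, 0.001]
wrist_force: [-0.1, -0.0, 4.8]
grip_width: -0.002
grasp_force: 2.4
```

Emit:
jog_arm(steps=[{"gripper":0,"tx":0,"ty":0,"tz":0.08,"roll":0},{"gripper":0,"tx":0,"ty":0,"tz":0,"roll":0},{"gripper":0,"tx":0,"ty":0,"tz":0,"roll":0}])

```text
time: 13.22
tcp_pos: [588.6, -104.5, 74.2]
orientation: [0.132, 0.991, -0.0, 0.002]
wrist_force: [-1.5, -1.2, 10.0]
grip_width: 0.001
grasp_force: 4.6
```

Emit:
jog_arm(steps=[{"gripper":0,"tx":0,"ty":0,"tz":0.12,"roll":0},{"gripper":0,"tx":0,"ty":0,"tz":0.12,"roll":0},{"gripper":0,"tx":0,"ty":0,"tz":0,"roll":0},{"gripper":0,"tx":0,"ty":0,"tz":0,"roll":0},{"gripper":0,"tx":0,"ty":0,"tz":0,"roll":0}])

```text
time: 13.63
tcp_pos: [590.7, -105.0, 71.8]
orientation: [0.132, 0.991, -0.001, 0.004]
wrist_force: [-4.4, -3.2, 32.9]
grip_width: -0.002
grasp_force: 14.1
```

Emit:
jog_arm(steps=[{"gripper":0,"tx":0,"ty":0,"tz":-0.5,"roll":0},{"gripper":0,"tx":0,"ty":0,"tz":-0.9,"roll":0},{"gripper":0,"tx":0,"ty":0,"tz":-0.9,"roll":0},{"gripper":0,"tx":0,"ty":0,"tz":-0.9,"roll":0},{"gripper":75,"tx":0,"ty":0,"tz":-0.5,"roll":0},{"gripper":75,"tx":0,"ty":0,"tz":0,"roll":0},{"gripper":75,"tx":0,"ty":0,"tz":0,"roll":0},{"gripper":75,"tx":0,"ty":0,"tz":0,"roll":0}])

```text
time: 14.3
tcp_pos: [586.1, -104.4, 157.6]
orientation: [0.132, 0.991, -0.0, -0.001]
wrist_force: [-0.4, 0.2, 0.7]
grip_width: 0.567
grasp_force: 0.0
```

```bash
python3 -c "
from h import *
snap('wrist','w5'); P=cloud('wrist','w5');z=P[...,2]; m=(z>66)&(z<88)&(np.hypot(P[...,0]-587,P[...,1]+103.6)<78)
Q=P[m]; r=cv2.minAreaRect(Q[:,:2].astype(np.float32)); print(len(Q),r,np.percentile(Q[:,2],[5,50,95])); print(cv2.boxPoints(r).round(1).tolist())
m=(z>62)&(z<75)&(np.hypot(P[...,0]-466,P[...,1]+71)<45)&(np.hypot(P[...,0]-466,P[...,1]+71)>22);Q=P[m]; print(cv2.minEnclosingCircle(Q[:,:2].astype(np.float32)),len(Q))
m=(z>88)&(z<100)&(np.hypot(P[...,0]-466,P[...,1]+71)<30);Q=P[m]; print(cv2.minEnclosingCircle(Q[:,:2].astype(np.float32)),len(Q),Q[:,2].mean())
togo(466,-71,164.8,74)
"
```

```text
4554 ((586.369873046875, -104.43157958984375), (22.184066772460938, 130.1259765625), 74.62421417236328) [68.76832528 72.00150115 79.85181844]
[[520.7000122070312, -97.9000015258789], [646.2000122070312, -132.39999389648438], [652.0, -111.0], [526.5999755859375, -76.5]]
((466.07354736328125, -71.58488464355469), 35.741485595703125) 3665
((466.6502990722656, -71.6041259765625), 18.776260375976562) 2044 93.5079200562577
t 14.35 tcp [ 585.9 -104.4  157.4] yaw 164.85 j [ 0.59  0.75 -0.77  1.73  0.63  0.93  0.86] F [-0.2 -0.2 -0.4] w 55.4 g 0.0
tx 4.98 ty 0.03 tz 3.34 roll 0.01 (units)
```

View pics/w5.png

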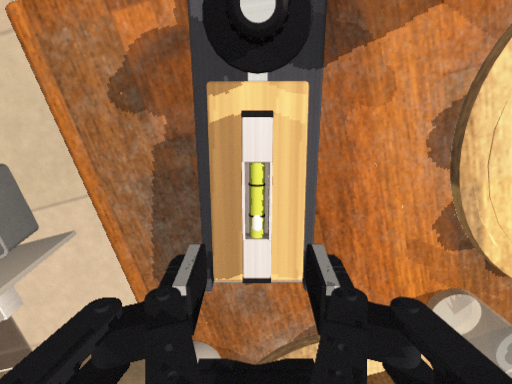

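Level lies flat and centred (260,195), bubble still at the hinge end. I'll take the knob at a yaw of about 82° so that the wrist camera sees the vial when the turn ends.

Emit:
jog_arm(steps=[{"gripper":55,"tx":0.8,"ty":0,"tz":0,"roll":0},{"gripper":55,"tx":0.9,"ty":0,"tz":0,"roll":0},{"gripper":55,"tx":0.9,"ty":0,"tz":0,"roll":0},{"gripper":55,"tx":0.9,"ty":0,"tz":0,"roll":0},{"gripper":55,"tx":0.9,"ty":0,"tz":0,"roll":0},{"gripper":55,"tx":0.58,"ty":0,"tz":0,"roll":0},{"gripper":55,"tx":0,"ty":0,"tz":0,"roll":1},{"gripper":55,"tx":0,"ty":0,"tz":0,"roll":1}])

```text
time: 15.02
tcp_pos: [465.0, -71.5, 157.8]
orientation: [0.219, 0.976, -0.0, -0.001]
wrist_force: [0.6, 0.2, 0.0]
grip_width: 0.643
grasp_force: 0.0
```

Emit:
jog_arm(steps=[{"gripper":55,"tx":0,"ty":0,"tz":0,"roll":1},{"gripper":55,"tx":0,"ty":0,"tz":0,"roll":1},{"gripper":55,"tx":0,"ty":0,"tz":0,"roll":1},{"gripper":55,"tx":0,"ty":0,"tz":0,"roll":1},{"gripper":55,"tx":0,"ty":0,"tz":0,"roll":1},{"gripper":55,"tx":0,"ty":0,"tz":0,"roll":1},{"gripper":55,"tx":0,"ty":0,"tz":0,"roll":1},{"gripper":55,"tx":0,"ty":0,"tz":0,"roll":1}])

```text
time: 15.68
tcp_pos: [466.0, -71.5, 157.8]
orientation: [0.54, 0.842, -0.0, -0.001]
wrist_force: [-0.5, -0.3, -0.2]
grip_width: 0.646
grasp_force: 0.0
```

Emit:
jog_arm(steps=[{"gripper":55,"tx":0,"ty":0,"tz":0.3,"roll":1},{"gripper":55,"tx":0,"ty":0,"tz":0.3,"roll":1},{"gripper":55,"tx":0,"ty":0,"tz":0.3,"roll":1},{"gripper":55,"tx":0,"ty":0,"tz":0.3,"roll":1},{"gripper":55,"tx":0,"ty":0,"tz":0.3,"roll":1},{"gripper":55,"tx":0,"ty":0,"tz":0,"roll":1},{"gripper":55,"tx":0,"ty":0,"tz":0,"roll":0.6},{"gripper":55,"tx":0,"ty":0,"tz":0,"roll":0}])

```text
time: 16.35
tcp_pos: [465.9, -71.4, 120.2]
orientation: [0.756, 0.655, -0.001, -0.001]
wrist_force: [-0.3, 0.4, -0.4]
grip_width: 0.643
grasp_force: 0.0
```

```bash
python3 -c "
from h import *
togo(466.3,-71.6,82,69)
P=cloud('wrist','w5'); m=np.zeros((384,512),bool); m[112:160,246:270]=1; m[242:280,246:270]=1
Q=P[m]; e=np.array([.966,-.262]); print(np.polyfit(Q[:,:2]@e,Q[:,2],1))
"
```

```text
t 16.35 tcp [465.9 -71.4 120.2] yaw 81.8 j [ 0.32  0.58 -0.32  2.1   0.36  0.52 -0.41] F [-0.3  0.4 -0.4] w 54.9 g 0.0
tx -0.01 ty 0.02 tz 2.05 roll -0.04 (units)
 ** On entry to DLASCL parameter number  4 had an illegal value
 ** On entry to DLASCL parameter number  4 had an illegal value
 ** On entry to DLASCL parameter number  4 had an illegal value
 ** On entry to DLASCL parameter number  4 had an illegal value
 ** On entry to DLASCL parameter number  5 had an illegal value
 ** On entry to DLASCL parameter number  4 had an illegal valueTraceback (most recent call last):
  File "<string>", line 5, in <module>
    Q=P[m]; e=np.array([.966,-.262]); print(np.polyfit(Q[:,:2]@e,Q[:,2],1))
                                            ~~~~~~~~~~^^^^^^^^^^^^^^^^^^^^
    c, resids, rank, s = lstsq(lhs, rhs, rcond)
                         ~~~~~^^^^^^^^^^^^^^^^^
    x, resids, rank, s = _umath_linalg.lstsq(a, b, rcond,
                         ~~~~~~~~~~~~~~~~~~~^^^^^^^^^^^^^
                                             signature=signature)
                                             ^^^^^^^^^^^^^^^^^^^^
    raise LinAlgError("SVD did not converge in Linear Least Squares")
numpy.linalg.LinAlgError: SVD did not converge in Linear Least Squares
```

Descend over the knob and close on its grip.

Emit:
jog_arm(steps=[{"gripper":55,"tx":0,"ty":0.02,"tz":0.6,"roll":0},{"gripper":55,"tx":0,"ty":0,"tz":0.6,"roll":0},{"gripper":55,"tx":0,"ty":0,"tz":0.6,"roll":0},{"gripper":55,"tx":0,"ty":0,"tz":0.2,"roll":0},{"gripper":55,"tx":0,"ty":0,"tz":0,"roll":0},{"gripper":55,"tx":0,"ty":0,"tz":0,"roll":0}])

```text
time: 16.85
tcp_pos: [467.0, -71.5, 71.2]
orientation: [0.755, 0.655, -0.0, -0.0]
wrist_force: [-0.1, 0.6, -0.1]
grip_width: 0.642
grasp_force: 0.0
```

```bash
python3 -c "
from h import *
togo(466.3,-71.6,82,69)
P=cloud('wrist','w5'); m=np.zeros((384,512),bool); m[112:160,246:270]=1; m[242:280,246:270]=1
Q=P[m]; Q=Q[np.isfinite(Q[:,2])&(Q[:,2]>65)]; e=np.array([.966,-.262]); print(np.polyfit(Q[:,:2]@e,Q[:,2],1))
"
```

```text
t 16.85 tcp [467.  -71.5  71.2] yaw 81.9 j [ 0.27  0.66 -0.25  2.13  0.42  0.39 -0.46] F [-0.1  0.6 -0.1] w 54.8 g 0.0
tx -0.01 ty -0.03 tz 0.09 roll -0.02 (units)
[ 0.08383595 24.9439605 ]
```

Emit:
jog_arm(steps=[{"gripper":55,"tx":0,"ty":0,"tz":0.06,"roll":-1},{"gripper":55,"tx":0,"ty":0,"tz":0,"roll":-1},{"gripper":20,"tx":0,"ty":0,"tz":0,"roll":0},{"gripper":20,"tx":0,"ty":0,"tz":0,"roll":0},{"gripper":20,"tx":0,"ty":0,"tz":0,"roll":0},{"gripper":20,"tx":0,"ty":0,"tz":0,"roll":0},{"gripper":20,"tx":0,"ty":0,"tz":0,"roll":0}])

```text
time: 17.43
tcp_pos: [465.9, -71.9, 69.9]
orientation: [0.696, 0.718, -0.001, -0.001]
wrist_force: [-4.5, 0.4, 4.3]
grip_width: 0.399
grasp_force: 59.6
```

Emit:
jog_arm(steps=[{"gripper":20,"tx":0,"ty":0,"tz":0.1,"roll":0},{"gripper":20,"tx":0,"ty":0,"tz":0.1,"roll":0},{"gripper":20,"tx":0,"ty":0,"tz":0,"roll":0},{"gripper":20,"tx":0,"ty":0,"tz":0,"roll":0}])

```text
time: 17.77
tcp_pos: [465.9, -71.9, 65.0]
orientation: [0.696, 0.718, -0.001, -0.001]
wrist_force: [-5.6, -0.5, 8.9]
grip_width: 0.396
grasp_force: 60.1
```

Emit:
jog_arm(steps=[{"gripper":20,"tx":0,"ty":0,"tz":0.12,"roll":0},{"gripper":20,"tx":0,"ty":0,"tz":0.12,"roll":0},{"gripper":20,"tx":0,"ty":0,"tz":0,"roll":0},{"gripper":20,"tx":0,"ty":0,"tz":0,"roll":0}])

```text
time: 18.1
tcp_pos: [466.1, -72.0, 62.6]
orientation: [0.696, 0.718, -0.001, 0.001]
wrist_force: [-14.5, 0.9, 53.1]
grip_width: 0.4
grasp_force: 65.0
```

Emit:
jog_arm(steps=[{"gripper":20,"tx":0,"ty":0,"tz":-0.1,"roll":0},{"gripper":20,"tx":0,"ty":0,"tz":0,"roll":0},{"gripper":20,"tx":0,"ty":0,"tz":0,"roll":0}])

```text
time: 18.35
tcp_pos: [466.0, -71.9, 63.0]
orientation: [0.696, 0.718, -0.001, 0.0]
wrist_force: [-9.9, 1.3, 26.7]
grip_width: 0.4
grasp_force: 62.1
```

Pressed to the stop at 27 N. Now turn clockwise 45° and check.

Emit:
jog_arm(steps=[{"gripper":20,"tx":0,"ty":0,"tz":-0.02,"roll":0.5},{"gripper":20,"tx":0,"ty":0,"tz":0,"roll":1},{"gripper":20,"tx":0,"ty":0,"tz":0,"roll":1},{"gripper":20,"tx":0,"ty":0,"tz":0,"roll":1},{"gripper":20,"tx":0,"ty":0,"tz":0,"roll":1},{"gripper":20,"tx":0,"ty":0,"tz":0,"roll":1},{"gripper":20,"tx":0,"ty":0,"tz":0,"roll":1},{"gripper":20,"tx":0,"ty":0,"tz":0,"roll":1}])

```text
time: 19.02
tcp_pos: [465.3, -71.8, 63.1]
orientation: [0.891, 0.455, -0.002, -0.0]
wrist_force: [-9.5, 0.3, 22.5]
grip_width: 0.397
grasp_force: 61.6
```

Emit:
jog_arm(steps=[{"gripper":20,"tx":0,"ty":0,"tz":0,"roll":1},{"gripper":20,"tx":0,"ty":0,"tz":0,"roll":0.5},{"gripper":20,"tx":0,"ty":0,"tz":0,"roll":0},{"gripper":20,"tx":0,"ty":0,"tz":0,"roll":0},{"gripper":20,"tx":0,"ty":0,"tz":0,"roll":0},{"gripper":20,"tx":0,"ty":0,"tz":0,"roll":0},{"gripper":20,"tx":0,"ty":0,"tz":0,"roll":0}])

```text
time: 19.6
tcp_pos: [465.2, -71.7, 63.1]
orientation: [0.918, 0.397, -0.002, -0.0]
wrist_force: [-9.5, 1.3, 22.6]
grip_width: 0.396
grasp_force: 61.7
```

```bash
python3 -c "
from h import *
st()
im,_=snap('wrist','w6'); s,_=snap('scene','s6'); 
c=cv2.resize(s[160:240,280:370],None,fx=4,fy=4,interpolation=cv2.INTER_CUBIC)
o=np.zeros((max(384,c.shape[0]),512+c.shape[1]-80,3),np.uint8); o=np.zeros((384,800,3),np.uint8); o[:,:512]=im; cc=c[:,:288]; o[:cc.shape[0],512:512+cc.shape[1]]=cc
cv2.imwrite('pics/c6.png',o[...,::-1])
"
```

```text
t 19.6 tcp [465.2 -71.7  63.1] yaw 46.83 j [ 0.16  0.67 -0.1   2.14  0.19  0.34 -0.85] F [-9.5  1.3 22.6] w 33.8 g 61.7
```

View pics/c6.png

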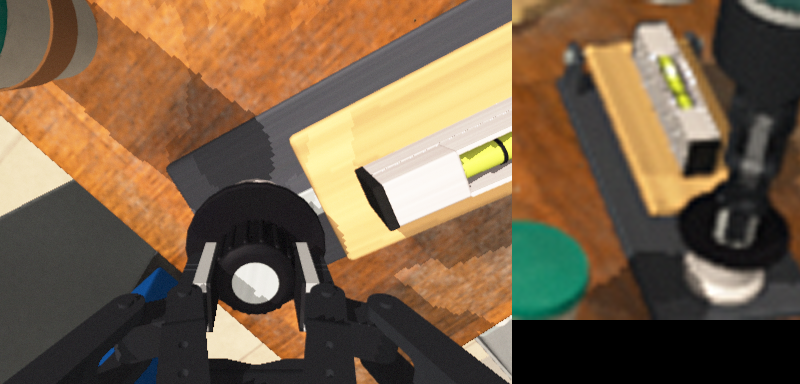

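Wrist view shows only the vial's near line (503,150); the scene crop shows the bubble near the vial's middle. I'll rectify the vial strip numerically, using the black lines as the reference.

```bash
cat >> h.py <<'E'
def vial(n,f,zt=74,c=(586.4,-104.4),tilt=0.):
    T,fl,cx,cy,d,im=cam(n,f); e=np.array([.966,-.262]); nn=np.array([.262,.966])
    L=np.arange(-34,34.1,1.); W=np.arange(-3,3.1,1.); Ti=np.linalg.inv(T); out=[]
    for w in W:
        p=np.array([[*(np.array(c)+e*l+nn*w),zt+tilt*l,1] for l in L])@Ti.T
        u=(fl*p[:,0]/p[:,2]+cx).astype(np.float32); v=(fl*p[:,1]/p[:,2]+cy).astype(np.float32)
        out.append(cv2.remap(im,u[None],v[None],cv2.INTER_LINEAR)[0])
    a=np.array(out).astype(int); m=a.mean(0)
    print(n,'L: blue / min-bright'); print(' '.join('%d:%d/%d'%(l,b,g) for l,b,g in zip(L[::2],m[::2,2],m[::2].max(1)))); return a
E
python3 -c "
from h import *
snap('side','d6'); vial('scene','s6'); vial('side','d6'); vial('scene','scene0',30,(430.6,336.5))if 0 else 0
T,fl,cx,cy,d,im=cam('side','d6'); 
for n,f in(('scene','s6'),('side','d6')):
    T,fl,cx,cy,d,im=cam(n,f); q=np.linalg.inv(T)@[586.4,-104.4,74,1]; print(n,q[2],fl*q[0]/q[2]+cx,fl*q[1]/q[2]+cy)
"
```

```text
scene L: blue / min-bright
-34:191/220 -32:192/220 -30:192/221 -28:188/221 -26:172/214 -24:139/200 -22:105/190 -20:83/187 -18:63/188 -16:64/190 -14:65/191 -12:61/177 -10:54/153 -8:53/144 -6:58/154 -4:60/168 -2:61/181 0:61/193 2:58/191 4:56/190 6:71/195 8:95/203 10:121/209 12:151/212 14:181/218 16:197/227 18:210/232 20:190/225 22:165/221 24:137/214 26:101/204 28:78/199 30:79/193 32:86/189 34:123/203
side L: blue / min-bright
-34:187/209 -32:186/208 -30:190/212 -28:156/176 -26:140/175 -24:137/184 -22:138/188 -20:139/187 -18:140/186 -16:140/186 -14:141/186 -12:140/182 -10:135/165 -8:140/178 -6:142/184 -4:143/185 -2:144/184 0:144/183 2:144/183 4:145/183 6:144/182 8:148/183 10:161/190 12:172/195 14:163/185 16:165/187 18:166/189 20:159/184 22:147/177 24:146/177 26:146/176 28:145/175 30:146/175 32:157/176 34:160/181
scene 965.1798964304588 321.4268998530396 180.96920867249355
side 996.4329780822544 253.03356055316522 226.46565634215165
```

```bash
python3 -c "
from h import *
e=np.array([.966,-.262]);nn=np.array([.262,.966])
for n,f in(('scene','scene0'),('scene','s6'),('side','side0'),('side','d6'),('wrist','w3'),('wrist','w5')):
    P=cloud(n,f); X=(P[...,:2]-[587,-103.6]); a=X@e; b=X@nn; z=P[...,2]
    m=(np.abs(a)<78)&(np.abs(b)<35)&(np.abs(b)>16)&(z>35)&(z<58); A=np.c_[a[m],b[m],np.ones(m.sum())]; y=z[m]
    for _ in range(3):
        c=np.linalg.lstsq(A,y,rcond=None)[0]; k=np.abs(A@c-y)<3; A,y=A[k],y[k]
    print(n,f,len(y),c.round(4))
s=ctrl.get_state(); print(s['wrist_torque'])
"
```

```text
scene scene0 455 [5.07000e-02 1.00000e-03 4.55399e+01]
scene s6 311 [ 4.23000e-02 -1.60000e-03  4.61057e+01]
side side0 581 [5.04000e-02 2.10000e-03 4.70255e+01]
side d6 343 [4.6600e-02 8.0000e-04 4.7481e+01]
wrist w3 3925 [4.99000e-02 1.30000e-03 4.54586e+01]
wrist w5 8488 [ 8.42000e-02 -3.00000e-04  4.27082e+01]
[ 0.22405661  1.91989266 -0.03154939]
```

The slope is about 0.045 now (0.084 after the push), so the knob turned as commanded, and roughly 0.95 rad remains. Turn 45° more.

Emit:
jog_arm(steps=[{"gripper":20,"tx":0,"ty":0,"tz":0,"roll":0.5},{"gripper":20,"tx":0,"ty":0,"tz":0,"roll":1},{"gripper":20,"tx":0,"ty":0,"tz":0,"roll":1},{"gripper":20,"tx":0,"ty":0,"tz":0,"roll":1},{"gripper":20,"tx":0,"ty":0,"tz":0,"roll":1},{"gripper":20,"tx":0,"ty":0,"tz":0,"roll":1},{"gripper":20,"tx":0,"ty":0,"tz":0,"roll":1},{"gripper":20,"tx":0,"ty":0,"tz":0,"roll":1}])

```text
time: 20.42
tcp_pos: [464.9, -71.1, 63.1]
orientation: [0.997, 0.08, -0.002, -0.001]
wrist_force: [-10.1, 1.2, 22.5]
grip_width: 0.399
grasp_force: 61.7
```

Emit:
jog_arm(steps=[{"gripper":20,"tx":0,"ty":0,"tz":0,"roll":1},{"gripper":20,"tx":0,"ty":0,"tz":0,"roll":0.5},{"gripper":20,"tx":0,"ty":0,"tz":0,"roll":0},{"gripper":20,"tx":0,"ty":0,"tz":0,"roll":0},{"gripper":20,"tx":0,"ty":0,"tz":0,"roll":0},{"gripper":20,"tx":0,"ty":0,"tz":0,"roll":0},{"gripper":20,"tx":0,"ty":0,"tz":0,"roll":0}])

```text
time: 21.0
tcp_pos: [464.9, -71.0, 63.1]
orientation: [1.0, 0.016, -0.002, -0.001]
wrist_force: [-8.2, 1.6, 22.4]
grip_width: 0.392
grasp_force: 61.7
```

```bash
cat >> h.py <<'E'
def look(k):
    st(); e=np.array([.966,-.262]);nn=np.array([.262,.966])
    for n in('scene','side'):
        f=n[:2]+k; snap(n,f); vial(n,f,76)
        P=cloud(n,f); X=(P[...,:2]-[587,-103.6]); a=X@e; b=X@nn; z=P[...,2]
        m=(np.abs(a)<78)&(np.abs(b)<35)&(np.abs(b)>16)&(z>35)&(z<58); A=np.c_[a[m],b[m],np.ones(m.sum())]; y=z[m]
        for _ in range(3):
            c=np.linalg.lstsq(A,y,rcond=None)[0]; q=np.abs(A@c-y)<3; A,y=A[q],y[q]
        print('slope',c.round(4))
E
python3 -c "
from h import *
look('7'); snap('wrist','w7')"
```

```text
t 21.0 tcp [464.9 -71.   63.1] yaw 1.85 j [ 0.04  0.67  0.07  2.14 -0.14  0.33 -1.31] F [-8.2  1.6 22.4] w 33.5 g 61.7
scene L: blue / min-bright
-34:90/97 -32:109/122 -30:140/160 -28:167/193 -26:184/212 -24:183/214 -22:156/197 -20:124/180 -18:93/178 -16:64/186 -14:56/187 -12:51/189 -10:51/177 -8:46/151 -6:47/144 -4:54/156 -2:59/174 0:71/190 2:89/208 4:133/216 6:184/226 8:206/233 10:217/239 12:212/237 14:192/227 16:169/214 18:130/192 20:92/175 22:74/176 24:60/183 26:58/192 28:56/194 30:57/193 32:73/192 34:91/191
slope [ 3.30000e-03 -6.60000e-03  4.95442e+01]
side L: blue / min-bright
-34:165/185 -32:165/185 -30:164/186 -28:158/178 -26:149/170 -24:144/169 -22:140/173 -20:139/171 -18:140/172 -16:144/176 -14:146/177 -12:142/171 -10:141/165 -8:139/163 -6:140/166 -4:143/171 -2:147/177 0:150/178 2:155/180 4:160/183 6:162/184 8:163/185 10:162/184 12:158/182 14:149/171 16:148/171 18:153/177 20:164/185 22:168/188 24:169/189 26:156/179 28:144/172 30:142/173 32:148/178 34:160/182
slope [ 6.00000e-03 -7.00000e-04  5.09024e+01]
```

Emit:
jog_arm(steps=[{"gripper":20,"tx":0,"ty":0,"tz":0,"roll":1},{"gripper":20,"tx":0,"ty":0,"tz":0,"roll":1},{"gripper":20,"tx":0,"ty":0,"tz":0,"roll":0.6},{"gripper":20,"tx":0,"ty":0,"tz":0,"roll":0},{"gripper":20,"tx":0,"ty":0,"tz":0,"roll":0},{"gripper":20,"tx":0,"ty":0,"tz":0,"roll":0},{"gripper":20,"tx":0,"ty":0,"tz":0,"roll":0},{"gripper":20,"tx":0,"ty":0,"tz":0,"roll":0}])

```text
time: 21.82
tcp_pos: [464.8, -70.8, 63.1]
orientation: [0.995, -0.097, -0.002, -0.001]
wrist_force: [-10.1, 2.2, 23.9]
grip_width: 0.4
grasp_force: 61.8
```

Emit:
jog_arm(steps=[{"gripper":20,"tx":0,"ty":0,"tz":0,"roll":0},{"gripper":20,"tx":0,"ty":0,"tz":0,"roll":0},{"gripper":20,"tx":0,"ty":0,"tz":0,"roll":0},{"gripper":20,"tx":0,"ty":0,"tz":0,"roll":0}])

```text
time: 22.15
tcp_pos: [464.9, -70.8, 63.1]
orientation: [0.995, -0.097, -0.002, -0.001]
wrist_force: [-9.2, 1.5, 23.3]
grip_width: 0.396
grasp_force: 61.8
```

```bash
python3 -c "
from h import *
look('8')
a=np.load('pics/sc8.npz')['im'][155:205,296:346]; b=np.load('pics/si8.npz')['im'][205:245,225:275]
o=np.zeros((400,800,3),np.uint8); o[:,:400]=cv2.resize(a,(400,400),interpolation=cv2.INTER_CUBIC); o[:320,400:]=cv2.resize(b,(400,320),interpolation=cv2.INTER_CUBIC); cv2.imwrite('pics/c8.png',o[...,::-1])"
```

```text
t 22.15 tcp [464.9 -70.8  63.1] yaw -11.14 j [ 0.01  0.67  0.12  2.14 -0.23  0.34 -1.44] F [-9.2  1.5 23.3] w 33.8 g 61.8
scene L: blue / min-bright
-34:68/75 -32:60/65 -30:57/61 -28:63/67 -26:71/76 -24:79/83 -22:83/89 -20:85/96 -18:81/124 -16:76/161 -14:68/184 -12:61/204 -10:57/204 -8:52/200 -6:50/187 -4:55/173 -2:78/176 0:137/200 2:195/224 4:209/230 6:225/240 8:227/241 10:226/241 12:207/238 14:169/230 16:131/218 18:89/186 20:52/160 22:49/167 24:49/179 26:53/191 28:55/196 30:56/197 32:64/194 34:74/191
slope [-4.60000e-03 -1.70000e-03  5.02892e+01]
side L: blue / min-bright
-34:152/170 -32:153/172 -30:154/173 -28:155/175 -26:152/173 -24:150/172 -22:149/171 -20:150/172 -18:151/175 -16:156/179 -14:158/182 -12:156/180 -10:151/175 -8:149/170 -6:149/172 -4:150/174 -2:154/177 0:158/178 2:157/177 4:155/174 6:153/174 8:150/173 10:147/171 12:151/177 14:151/174 16:150/172 18:148/170 20:145/168 22:148/171 24:148/171 26:148/171 28:149/171 30:150/172 32:149/170 34:136/153
slope [-1.40000e-03  1.00000e-04  5.18516e+01]
```

View pics/c8.png

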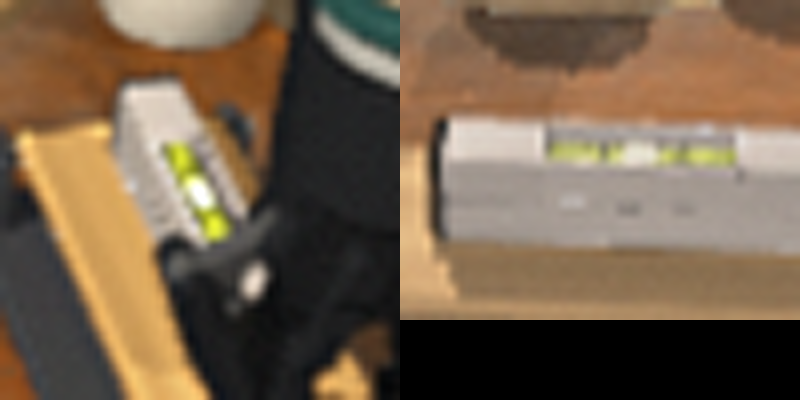

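The side crop shows the bubble (620–660) centred between its lines (608 and 672). The knob is held at its stop with 23 N and the reading is steady.

```bash
python3 -c "
from cell import ctrl
print(ctrl.sign_off())"
```

```text
the job is handed in; nothing more can be done
None
```

I handed the job in after about 22 s: the level was laid mid-shelf, pushed flat and released, and the gripper still holds the knob pressed to its stop (about 23 N) with the bubble centred between the lines.

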